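# Lock the filter cover under the dust extractor's hood

### The arm

A 6-joint arm with a two-finger parallel gripper is mounted at the origin on the work surface. World frame = base frame: x ahead of the robot, y to its left, z up, the work surface at z = 0. Lengths are in mm, angles in rad, forces in N, time in s.
With the tool pointing down it reaches from about 350 to 775 mm from the base axis. Payload 7.3 kg.
Tool frame: the origin (TCP) lies between the finger pads; the fingertips stand 17 mm ahead of it and the grasp point (between the pads) lies 2 mm behind it; z points along the fingers, y is the direction in which the jaws open and shut (so a half turn about z gives the same grasp; the last joint's range is limited). The gripper opens to 92 mm and grips with 3 to 60 N. Pads are 19 mm wide; open, the fingers measure 130 mm over their backs; the gripper's body (75 mm by 190 mm) begins 47 mm behind the grasp point.
Start: joints at [-1.306, 0.342, 1.524, -0, 1.275, -0.146], TCP at [209.678, -481.33, 243.741] pointing down, gripper open.
Joint ranges: [-2.53, 2.53], [-0.77, 2.02], [0.04, 2.7], [-1, 4.14], [0.28, 2.66], [-3.11, 3.11]. Speed limits (rad/s): [2.57, 2.57, 3.14, 3.14, 3.14, 3.14].

### API

Orientations are given as [roll, pitch, yaw] about the fixed x, y, z axes, in that order (R = Rz(yaw) Ry(pitch) Rx(roll)).
In Python, from plant import get_obs, capture, get_calibration, close_job gives the robot as it stands.
- The arm moves only by the tool carry_out, never from a script. Its argument "moves" is one flat list of numbers, 7 for each row, row after row: the shift along the tool's x, y, z normalised to -1 to 1, where 1 is 40 cm, then the turn, a rotation vector about the tool's x, y, z normalised to -1 to 1, where 1 is 30 degrees, then the opening, from 0 (shut) to 1 (fully open). A call has exactly 8 rows; each row is the pose to reach, as a shift and turn from the pose measured when the call began, along the tool's axes at that moment; what a row does not reach only later rows make up. A row lasts 1/10 s, in which the tool goes at most 50 mm and 8.59 degrees, less where a joint would pass 70% of its speed; a pose out of reach is approached as far as the arm can. A call with a number of a shift or a turn outside -1 to 1 is refused whole. A call with a gripper value outside its range is refused whole. The fingers move at their own pace and stop on an object; the grip force is fixed at half the most. Time passes only in rows, so rows that repeat a pose let the fingers close, or fill a call up. It gives the time, the measured TCP pose, the force and the opening at its end, in the units of the state.
- get_obs(): the state, without advancing time (a new reading comes with each control period).
- capture(name): name is "side" or "top" or "wrist"; returns the picture (400x640x3 uint8, red, green, blue); there is no depth.
- get_calibration(name): a dict with "vfov" (degrees; the focal length in pixels is half the picture's height over the tangent of half this angle, whatever the lens; pixels are square), "cx", "cy" (the principal point, pixels), "cam_to_world" (4x4, takes a point from camera to world coordinates). Camera axes: x right, y up, looking along -z (the intrinsics and any distortion apply to the point x, -y, -z); pixel columns grow to the right and rows downward; lengths in mm; the calibration is good to about 2 mm. A picture is of the moment at which its call begins: read the wrist's pose just before it. get_calibration takes no time and is no camera call; for the wrist camera it gives the pose at the moment of the call.
- close_job(): hands the job in, once; it reports no verdict.
The state is a dict: "time": time; "joint_positions": joint angles; "dq": joint speeds; "tau": joint torques, N m; "tool_pos": TCP position; "tcp_rot": TCP orientation; "contact_force": force on the tool from outside, world axes, zero at the start; "moment": the same for the moment, N m; "grip_width": finger opening in mm.
Only numpy, scipy, OpenCV 4.12 (cv2) and the standard library are available. Lean on these libraries where they do the work, as an engineer would, in place of code of your own. Each camera call takes 0.05 s, during which the arm holds its last target.

### The job

The filter cover of the bench dust extractor is on but not locked. Swing the extractor's hood up and back past the point where its spring takes over, so that it stays fully open by itself, then press the wing-headed stud in the middle of the cover down and turn it a quarter turn clockwise (seen from above) until it catches, and let go with the hood still open. Leave the other things on the bench where they are.

Things in the scene. Friction and masses are not known exactly. Their poses are not given: they have to be found in the camera images.
- hood_bar (a point): Centre of the black round handle bar (14 mm thick, 140 mm long, along this point's y) on the front of the white sheet-metal hood (200 mm deep, 206 wide, 74 high). It runs 44 mm in front of the hood's front wall on a 12 mm arm at each end, so fingers can go down on both sides of it. The point turns with the hood; hood shut: x points level from bar to hinge, z up.
- hood_hinge (a point): Centre of the hood's hinge line at the back edge of the grey extractor, 75 mm above the table, fixed. Its x axis points level from the extractor's front (handle side) to its back, y along the hinge, z up. With the hood shut the bar's centre is 244 mm in front (-x) of this point and 40 mm above it.
- stud_foot (a point): Fixed point on the stud's axis on the filter cover's upper face, 74 mm above the table, 125 mm in front of the hinge; axes as hood_hinge. The casing's deck (70 mm high) reaches from 82 mm in front of it to 118 mm behind and 200 mm to either side; the lying motor on its left (+y) is 129 mm high and starts 105 mm from this point.
- wing (a point): Grip point on the stud's axis in its steel wing head, under the shut hood, 117 mm above the table while the stud is up; moves with the head. The wing is a bar 64 mm long (point y), 14 thick (point x), 30 high, on a round flange 68 mm across, 6 thick. The point is 11 mm below the wing's top, 19 above the flange. Unlocked, the wing lies along the hinge line; locked, front to back.
- hood (a joint): Opening angle of the hood (rad): 0 shut, 1.95 fully open, leaning back against its stop. An over-centre spring pulls it shut below about 1.0 rad and carries it on to the stop, damped, beyond about 1.1 rad. Lifting at the bar takes about 2 to 4 N.
- press (a joint): How far the stud is pressed down (m): 0 up (sprung), 0.014 fully down. Its spring needs 4 N to start and about 10 N fully down. The head can be turned only while pressed at least 0.011; let go part-way round, it stays down at about 0.0105; when it has caught, its spring lifts it to about 0.006 and it stays there.
- turn (a joint): Angle of the wing head (rad), growing clockwise seen from above: 0 unlocked, 1.57 locked (stop at 1.62). It catches between about 1.48 and 1.62 when let up. Light friction only (about 0.03 N m plus rubbing).
- brush: Bystander: 150 mm wooden-handled brush lying on the right (-y) end of the extractor's deck.
- glue: Bystander: white glue bottle, 64 mm diameter, 150 mm high, standing right of the extractor.
- bark: Bystander: brown piece of bark, 130 x 80 x 75 mm, right of the extractor at the back.
- model: Bystander: little timber-framed model house, 150 x 140 x 99 mm, left of the extractor at the back.
- pliers: Bystander: pliers with black handles, 180 mm long, lying to the left near the robot.
- spatula: Bystander: 190 mm spatula lying to the right near the robot.
- pot: Bystander: white pot, 76 mm diameter, 85 mm high, left of the extractor.

How it is judged:
By the outcome, as a careful person would: the job done as asked, in the order asked, and still so for the second after the job is handed in, with the robot touching nothing.
It also fails if it takes over 62 s, if anything falls off the work surface, if the arm or the gripper's body presses on something with over 40 N, if the wrist force passes 120 N, or if a joint passes its speed limit or range.

## Working session

There is one attempt and no reset: what is moved stays moved. The work goes in short steps, Python scripts to look and compute and a tool call to move; the robot and the scene stay as the last step left them, time stands still between calls to the robot, and variables do not carry over. Pictures are saved under pics/ and viewed, and the job is handed in when it is done.

Besides the shell and the picture viewer there is one more tool, called after "Call:" as a command line: name --argument value ..., lists and objects as JSON in quotes. carry_out: Moves the arm, as the interface text tells. Scaled input: -1 to 1 covers 40 cm each way for a shift and 30 degrees each way for a turn. Its arguments: {"type":"object","properties":{"moves":{"type":"array","items":{"type":"number"}}},"required":["moves"]}

```bash
mkdir -p pics; ls; python3 - <<'E'
from plant import *
import cv2
print(get_obs())
for n in("side","top","wrist"):
    c=get_calibration(n);print(n,c)
    cv2.imwrite(f"pics/{n}0.png",capture(n)[:,:,::-1])
E
```

```text
pics
{'time': 0.0, 'joint_positions': array([-1.30599915e+00,  3.42728717e-01,  1.52502014e+00, -3.13856562e-05,
        1.27538584e+00, -1.45972898e-01]), 'dq': array([ 0.00142762,  0.0007865 , -0.00126851,  0.00068237,  0.00095339,
       -0.00085951]), 'tau': array([ 3.32821604e-03, -4.31235659e+01, -2.44217205e+01,  7.20569585e-02,
        5.59404760e-02, -1.03205975e-04]), 'tool_pos': array([ 209.56507748, -480.9451624 ,  243.04073896]), 'tcp_rot': array([-3.14006264e+00, -1.94605658e-04,  4.10779090e-01]), 'contact_force': array([ 0.34194943, -0.17261395,  1.02180563]), 'moment': array([ 0.00206532, -0.0491106 , -0.01678319]), 'grip_width': 91.80634798812018}
side {'vfov': 46.5715177284335, 'cx': 317.4791553149872, 'cy': 202.4363586555296, 'cam_to_world': array([[-9.34431612e-01,  1.90202727e-01, -3.01098798e-01,
         1.11288951e+02],
       [-3.56081888e-01, -5.14572858e-01,  7.80013117e-01,
         1.02781292e+03],
       [-6.57664703e-03,  8.36084742e-01,  5.48560891e-01,
         8.11131375e+02],
       [ 0.00000000e+00,  0.00000000e+00,  0.00000000e+00,
         1.000
[... 198 characters left out ...]
       [-9.99925479e-01, -2.74647777e-03, -1.18950618e-02,
        -5.02681284e+00],
       [-1.20377079e-02,  5.96332538e-02,  9.98147769e-01,
         1.52542234e+03],
       [ 0.00000000e+00,  0.00000000e+00,  0.00000000e+00,
         1.00000000e+00]])}
wrist {'vfov': 68.15636184482982, 'cx': 312.60998333954745, 'cy': 199.44064429444273, 'cam_to_world': array([[ 3.99210926e-01,  8.79760287e-01,  2.58171404e-01,
         2.79212296e+02],
       [-9.16858137e-01,  3.83468462e-01,  1.11009436e-01,
        -4.49734816e+02],
       [-1.33889776e-03, -2.81022732e-01,  9.59700178e-01,
         3.84579629e+02],
       [ 0.00000000e+00,  0.00000000e+00,  0.00000000e+00,
         1.00000000e+00]])}
```

View pics/top0.png

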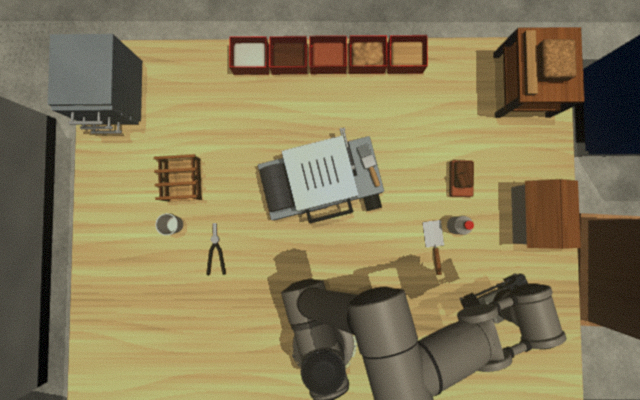

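View pics/side0.png

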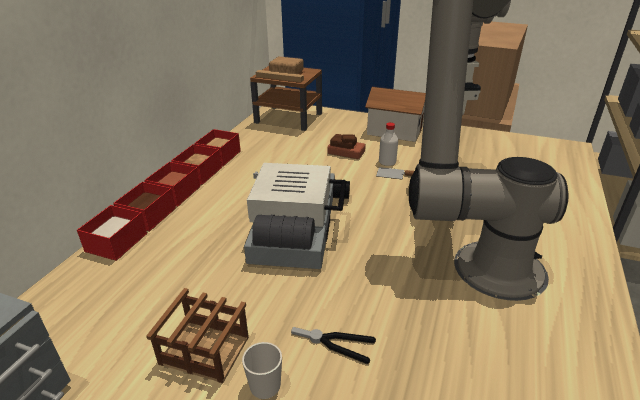

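```bash
cat > h.py <<'E'
import numpy as np, cv2
from plant import *
from scipy.spatial.transform import Rotation as R
def ray(n,u,v,c=None,z=None):
    c=c or get_calibration(n); f=200/np.tan(np.radians(c['vfov']/2))
    T=c['cam_to_world']; d=T[:3,:3]@np.array([(u-c['cx'])/f,-(v-c['cy'])/f,-1]); o=T[:3,3]
    return o+d*(z-o[2])/d[2]
def proj(p,n,c=None):
    c=c or get_calibration(n); f=200/np.tan(np.radians(c['vfov']/2))
    T=c['cam_to_world']; q=T[:3,:3].T@(np.array(p)-T[:3,3])
    return np.array([c['cx']+f*q[0]/-q[2], c['cy']-f*q[1]/-q[2]])
E
python3 - <<'E'
import cv2
i=cv2.imread('pics/top0.png')[120:230,250:395]
cv2.imwrite('pics/top0z.png',cv2.resize(i,None,fx=5.4,fy=5.4,interpolation=cv2.INTER_CUBIC))
i=cv2.imread('pics/side0.png')[150:275,235:360]
cv2.imwrite('pics/side0z.png',cv2.resize(i,None,fx=4.8,fy=4.8,interpolation=cv2.INTER_CUBIC))
E
```

```text
(no output)
```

View pics/top0z.png

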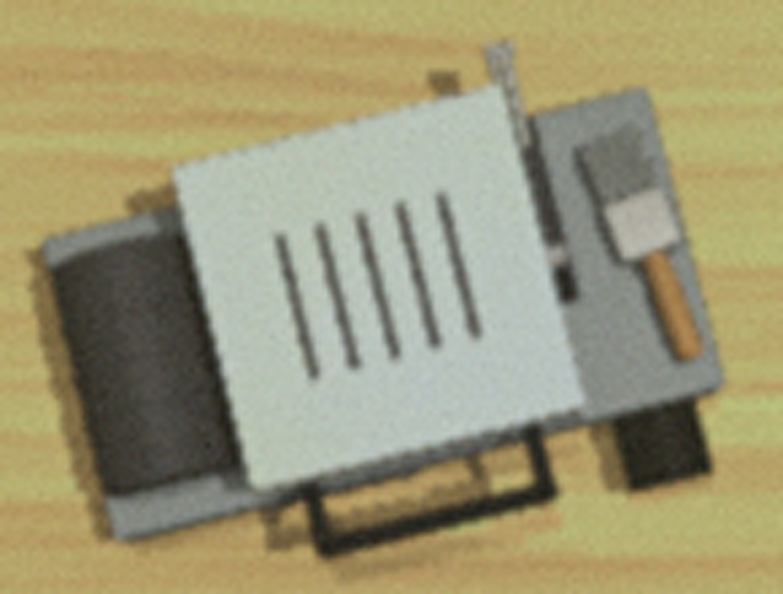

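View pics/side0z.png

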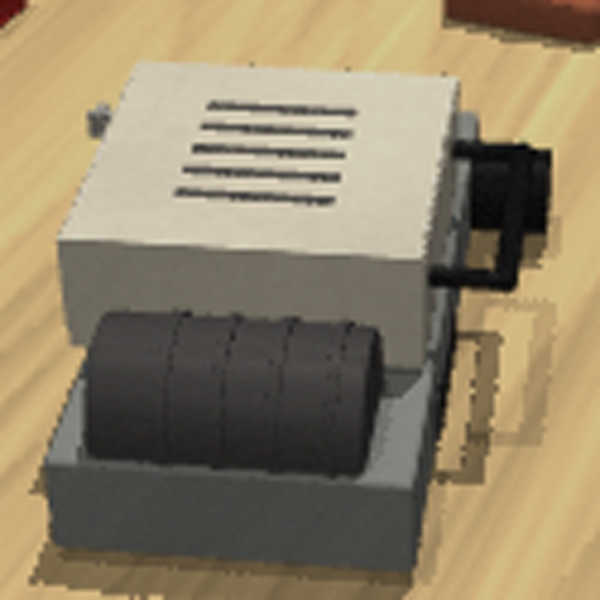

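```bash
cat >> h.py <<'E'
def P(x,y,z): return (x,y,z)
E
python3 - <<'E'
from h import *
from scipy.optimize import least_squares
obs=[((175,168),(0,103,149)),((500,87),(0,-103,149)),((583,405),(-200,-103,149)),((252,487),(-200,103,149)),
((42,245),(-7,200,70)),((115,538),(-207,200,70)),((720,380),(-207,-200,70)),((648,90),(-7,-200,70)),
((325,546),(-244,68,115)),((548,493),(-244,-68,115))]
c=get_calibration('top')
def w(p,a):
    cs,sn=np.cos(p[2]),np.sin(p[2]);return (p[0]+cs*a[0]-sn*a[1],p[1]+sn*a[0]+cs*a[1],a[2])
uv=[((x+.5)/5.4-.5+250,(y+.5)/5.4-.5+120) for (x,y),_ in obs]
f=lambda p:np.concatenate([proj(w(p,a),'top',c)-u for u,(_,a) in zip(uv,obs)])
s=least_squares(f,[600,0,0.25]);print(s.x,np.degrees(s.x[2]));print(f(s.x).reshape(-1,2).round(1))
print('bar',w(s.x,(-244,0,115)),'stud',w(s.x,(-125,0,117)))
cs=get_calibration('side')
# side check
q=[((131,63),(0,-103,149)),((460,78),(-200,-103,149)),((430,260),(-200,103,149)),((60,240),(0,103,149)),((513,285),(-244,68,115))]
for (x,y),a in q: print(a,proj(w(s.x,a),'side',cs).round(1),((x+.5)/4.8-.5+235,(y+.5)/4.8-.5+150))
E
```

```text
[6.80923344e+02 3.29524492e+01 2.46465602e-01] 14.121438798049304
[[-0.7  0. ]
 [ 0.4 -0.5]
 [ 0.5 -0. ]
 [-0.1  0.5]
 [-0.7 -1.3]
 [-0.3  0.9]
 [ 1.3  1.3]
 [-0.2 -1.2]
 [ 0.6  0.3]
 [-0.8 -0.1]]
bar (np.float64(444.29683067446877), np.float64(-26.578158148129354), 115) stud (np.float64(559.7007449352934), np.float64(2.455211847106309), 117)
(0, -103, 149) [263.7 161.5] (261.8958333333333, 162.72916666666666)
(-200, -103, 149) [330.  164.9] (330.4375, 165.85416666666666)
(-200, 103, 149) [322.4 202.9] (324.1875, 203.77083333333334)
(0, 103, 149) [247.  198.5] (247.10416666666666, 199.60416666666669)
(-244, 68, 115) [340.1 207.4] (341.4791666666667, 208.97916666666669)
```

```bash
cat >> h.py <<'E'
H=np.array([680.9,33.0]); YAW=0.2465
def w(a,H=H,yaw=YAW):
    cs,sn=np.cos(yaw),np.sin(yaw);return np.array([H[0]+cs*a[0]-sn*a[1],H[1]+sn*a[0]+cs*a[1],a[2]])
def st():
    o=get_obs();print('t',round(o['time'],2),'p',o['tool_pos'].round(1),'rpy',np.degrees(o['tcp_rot']).round(1),'F',o['contact_force'].round(1),'M',o['moment'].round(2),'w',round(o['grip_width'],1),'q',o['joint_positions'].round(2));return o
def go(p,yawdeg,tilt=0):
    """row numbers to reach pointing-down pose with yaw"""
    o=get_obs();R0=R.from_euler('xyz',o['tcp_rot']);R1=R.from_euler('xyz',[180,tilt,yawdeg],degrees=True)
    s=R0.inv().apply(np.array(p)-o['tool_pos'])/400; t=np.degrees((R0.inv()*R1).as_rotvec())/30
    print(np.array2string(np.r_[s,t],precision=4,suppress_small=True,separator=', '))
E
python3 - <<'E'
from h import *
o=st();b=w((-244,0,115));print(b)
go((330,-250,260),60);go((b[0],b[1],230),104.1)
E
```

```text
t 0.15 p [ 209.6 -481.   243.2] rpy [-179.9   -0.    23.5] F [-0.2  1.1  0.7] M [ 0.07 -0.02  0.03] w 91.8 q [-1.31  0.34  1.52  0.    1.28 -0.15]
[444.27553459 -26.53874679 115.        ]
[ 0.5066, -0.4094, -0.0414, -0.002 , -0.001 , -1.2154]
[ 0.9916, -0.8074,  0.0341, -0.0015, -0.0018, -2.6854]
```

Call:
carry_out --moves '[0.5,-0.4,-0.05,0,0,-1,0.8,0.5,-0.4,-0.05,0,0,-1,0.6,0.5,-0.4,-0.05,0,0,-1,0.35,0.5,-0.4,-0.05,0,0,-1,0.35,0.5,-0.4,-0.05,0,0,-1,0.35,0.5,-0.4,-0.05,0,0,-1,0.35,0.5,-0.4,-0.05,0,0,-1,0.35,0.5,-0.4,-0.05,0,0,-1,0.35]'

```text
time: 0.95
tool_pos: [328.8, -255.3, 263.3]
tcp_rot: [-3.141, -0.0, 0.934]
contact_force: [0.1, -0.9, -0.1]
grip_width: 34.0
```

```bash
python3 - <<'E'
from h import *
o=st();b=w((-244,0,115))
go((b[0],b[1],240),104.1)
E
```

```text
t 0.95 p [ 328.8 -255.3  263.3] rpy [-180.    -0.    53.5] F [ 0.1 -0.9 -0.1] M [ 0.   -0.04  0.08] w 34.0 q [-0.84  0.12  1.76 -0.    1.26 -0.21]
[ 0.6314, -0.1078,  0.0585, -0.0014, -0.0009, -1.6857]
```

Call:
carry_out --moves '[0.63,-0.11,0.05,0,0,-1,0.35,0.63,-0.11,0.05,0,0,-1,0.35,0.63,-0.11,0.05,0,0,-1,0.35,0.63,-0.11,0.05,0,0,-1,0.35,0.63,-0.11,0.05,0,0,-1,0.35,0.63,-0.11,0.05,0,0,-1,0.35,0.63,-0.11,0.05,0,0,-1,0.35,0.63,-0.11,0.05,0,0,-1,0.35]'

```text
time: 1.75
tool_pos: [443.0, -28.1, 243.1]
tcp_rot: [-3.14, 0.0, 1.456]
contact_force: [0.6, 0.1, 0.6]
grip_width: 32.1
```

```bash
python3 - <<'E'
from h import *
o=st();b=w((-244,0,115))
go((b[0],b[1],240),104.1)
E
```

```text
t 1.75 p [443.  -28.1 243.1] rpy [-179.9    0.    83.4] F [0.6 0.1 0.6] M [-0.05 -0.09  0.01] w 32.1 q [-0.24  0.19  1.73 -0.    1.22 -0.12]
[ 0.0043,  0.0026,  0.0077, -0.0029, -0.0005, -0.6891]
```

Call:
carry_out --moves '[0,0,0,0,0,-0.69,0.35,0,0,0,0,0,-0.69,0.35,0,0,0,0,0,-0.69,0.35,0,0,0,0,0,-0.69,0.35,0,0,0,0,0,-0.69,0.35,0,0,0,0,0,-0.69,0.35,0,0,0,0,0,-0.69,0.35,0,0,0,0,0,-0.69,0.35]'

```text
time: 2.55
tool_pos: [443.0, -28.3, 243.1]
tcp_rot: [-3.14, -0.0, 1.817]
contact_force: [0.2, 0.0, -1.0]
grip_width: 32.0
```

```bash
python3 - <<'E'
from h import *
o=st();c=get_calibration('wrist');cv2.imwrite('pics/w1.png',capture('wrist')[:,:,::-1])
np.save('cw1.npy',c['cam_to_world'])
for a in [(-244,68,115),(-244,-68,115),(-200,103,149),(-200,-103,149),(-207,200,70),(-207,-200,70)]: print(a,proj(w(a),'wrist',c).round(1))
b=w((-244,0,115));go((b[0],b[1],117),104.1)
E
```

```text
t 2.55 p [443.  -28.3 243.1] rpy [-179.9   -0.   104.1] F [ 0.2  0.  -1. ] M [-0.02 -0.1   0.01] w 32.0 q [-0.24  0.19  1.73 -0.    1.22 -0.48]
(-244, 68, 115) [314.4 121.9]
(-244, -68, 115) [314.2 260.9]
(-200, 103, 149) [374.2  74.2]
(-200, -103, 149) [361.5 312.1]
(-207, 200, 70) [355.3 -30.6]
(-207, -200, 70) [342.9 336.8]
[ 0.0031,  0.0044,  0.3152, -0.0028, -0.001 ,  0.0002]
```

View pics/w1.png

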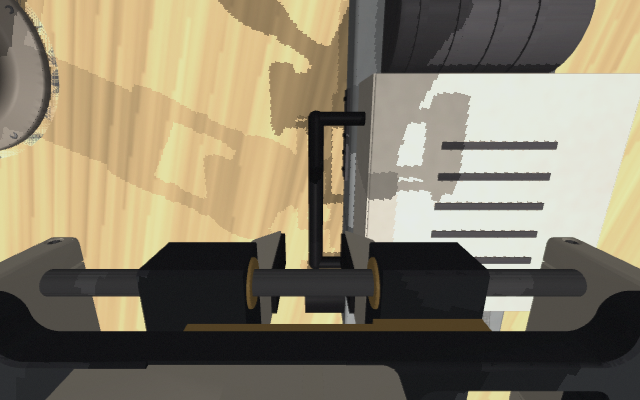

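Call:
carry_out --moves '[0.003,0.006,0.08,0,0,0,0.35,0.003,0.006,0.16,0,0,0,0.35,0.003,0.006,0.22,0,0,0,0.35,0.003,0.006,0.26,0,0,0,0.35,0.003,0.006,0.29,0,0,0,0.35,0.003,0.006,0.318,0,0,0,0.35,0.003,0.006,0.318,0,0,0,0.35,0.003,0.006,0.318,0,0,0,0.35]'

```text
time: 3.4
tool_pos: [445.0, -26.4, 116.0]
tcp_rot: [-3.14, -0.001, 1.817]
contact_force: [-0.2, 0.1, 0.4]
grip_width: 32.2
```

```bash
python3 - <<'E'
from h import *
o=st();c=get_calibration('wrist');cv2.imwrite('pics/w2.png',capture('wrist')[:,:,::-1])
E
```

```text
t 3.4 p [445.  -26.4 116. ] rpy [-179.9   -0.   104.1] F [-0.2  0.1  0.4] M [ 0.01 -0.11 -0.02] w 32.2 q [-0.23  0.36  1.91 -0.    0.88 -0.48]
```

View pics/w2.png

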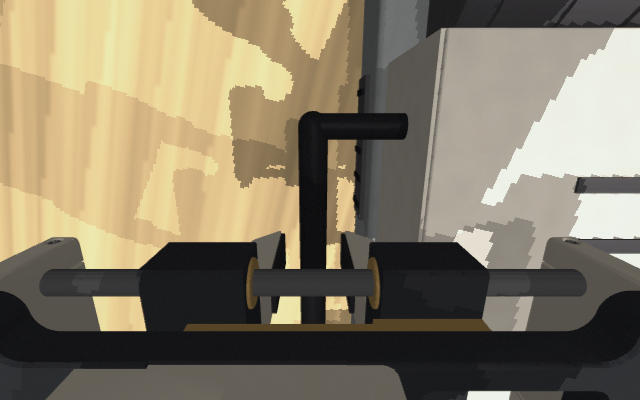

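The bar (column 313) lies centred between the two fingers (285 and 342), with no force. Close.

Call:
carry_out --moves '[0,0,0,0,0,0,0,0,0,0,0,0,0,0,0,0,0,0,0,0,0,0,0,0,0,0,0,0,0,0,0,0,0,0,0,0,0,0,0,0,0,0,0,0,0,0,0,0,0,0,0,0,0,0,0,0]'

```text
time: 4.25
tool_pos: [445.1, -26.5, 116.7]
tcp_rot: [-3.141, 0.0, 1.817]
contact_force: [-2.2, -0.2, 5.7]
grip_width: 13.2
```

```bash
python3 - <<'E'
from h import *
o=st()
# arc: hinge from bar = tcp grasp
r=np.hypot(244,40);t0=np.arctan2(40,244)
R0=R.from_euler('xyz',o['tcp_rot'])
for f in np.arange(0.1,1.41,0.1):
    d=np.array([-r*np.cos(t0+f)+244,0,r*np.sin(t0+f)-40]); wd=np.array([d[0]*np.cos(YAW),d[0]*np.sin(YAW),d[2]])
    print(round(f,2),d.round(1),(R0.inv().apply(wd)/400).round(3))
E
```

```text
t 4.25 p [445.1 -26.5 116.7] rpy [-179.9    0.   104.1] F [-2.2 -0.2  5.7] M [-0.17  0.4   0.01] w 13.2 q [-0.23  0.36  1.91 -0.    0.88 -0.48]
0.1 [ 5.2  0.  24.2] [-0.     0.013 -0.06 ]
0.2 [12.8  0.  47.7] [-0.     0.032 -0.119]
0.3 [22.7  0.  70.3] [-0.     0.057 -0.176]
0.4 [34.8  0.  91.9] [-0.     0.087 -0.23 ]
0.5 [ 49.    0.  112.1] [-0.     0.122 -0.28 ]
0.6 [ 65.2   0.  130.8] [-0.     0.163 -0.327]
0.7 [ 83.1   0.  147.8] [-0.     0.208 -0.37 ]
0.8 [102.7   0.  162.9] [ 0.     0.256 -0.408]
0.9 [123.7   0.  176. ] [ 0.     0.309 -0.44 ]
1.0 [145.8   0.  186.9] [ 0.     0.364 -0.468]
1.1 [169.    0.  195.6] [ 0.     0.422 -0.489]
1.2 [192.9   0.  201.9] [ 0.     0.482 -0.505]
1.3 [217.3   0.  205.8] [ 0.     0.543 -0.515]
1.4 [241.9   0.  207.2] [ 0.     0.604 -0.519]
```

Call:
carry_out --moves '[0,0.006,-0.03,0,0,0,0,0,0.013,-0.06,0,0,0,0,0,0.022,-0.09,0,0,0,0,0,0.032,-0.119,0,0,0,0,0,0.044,-0.148,0,0,0,0,0,0.057,-0.176,0,0,0,0,0,0.072,-0.203,0,0,0,0,0,0.087,-0.23,0,0,0,0]'

```text
time: 5.05
tool_pos: [477.2, -18.4, 208.2]
tcp_rot: [-3.135, -0.0, 1.817]
contact_force: [-4.4, -3.6, -0.6]
grip_width: 13.1
```

```bash
cat > arc.py <<'E'
from h import *
o=st()
p0=np.array([445.1,-26.5,116.7]);r=np.hypot(244,40);t0=np.arctan2(40,244)
R0=R.from_euler('xyz',o['tcp_rot'])
for f in np.arange(0.4,1.41,0.1):
    d=np.array([-r*np.cos(t0+f)+244,0,r*np.sin(t0+f)-40]); wd=p0+np.array([d[0]*np.cos(YAW),d[0]*np.sin(YAW),d[2]])
    print(round(f,2),(R0.inv().apply(wd-o['tool_pos'])/400).round(3))
E
python3 arc.py
```

```text
t 5.05 p [477.2 -18.4 208.2] rpy [-179.7   -0.   104.1] F [-4.4 -3.6 -0.6] M [-0.56  0.8  -0.02] w 13.1 q [-0.2   0.29  1.7  -0.    1.15 -0.44]
0.4 [ 0.     0.004 -0.001]
0.5 [ 0.     0.039 -0.052]
0.6 [ 0.     0.08  -0.099]
0.7 [ 0.     0.124 -0.141]
0.8 [ 0.     0.173 -0.18 ]
0.9 [ 0.     0.225 -0.213]
1.0 [ 0.    0.28 -0.24]
1.1 [ 0.     0.338 -0.262]
1.2 [ 0.     0.398 -0.278]
1.3 [ 0.     0.459 -0.289]
1.4 [ 0.     0.52  -0.293]
```

Call:
carry_out --moves '[0,0.02,-0.026,0,0,0,0,0,0.039,-0.052,0,0,0,0,0,0.059,-0.076,0,0,0,0,0,0.08,-0.099,0,0,0,0,0,0.102,-0.121,0,0,0,0,0,0.124,-0.141,0,0,0,0,0,0.148,-0.161,0,0,0,0,0,0.173,-0.18,0,0,0,0]'

```text
time: 5.85
tool_pos: [542.5, -2.1, 281.5]
tcp_rot: [-3.131, 0.0, 1.817]
contact_force: [-12.1, -3.4, 15.3]
grip_width: 12.9
```

```bash
python3 arc.py; python3 -c "
from h import *
cv2.imwrite('pics/s3.png',capture('side')[:,:,::-1])"
```

```text
t 5.85 p [542.5  -2.1 281.5] rpy [-179.4    0.   104.1] F [-12.1  -3.4  15.3] M [-0.63  2.34  0.07] w 12.9 q [-0.14  0.35  1.4  -0.    1.4  -0.39]
0.4 [ 0.    -0.162  0.184]
0.5 [ 0.    -0.127  0.133]
0.6 [ 0.    -0.087  0.086]
0.7 [ 0.    -0.043  0.043]
0.8 [0.    0.006 0.005]
0.9 [ 0.     0.058 -0.029]
1.0 [ 0.     0.113 -0.057]
1.1 [ 0.     0.171 -0.079]
1.2 [ 0.     0.23  -0.095]
1.3 [ 0.     0.291 -0.106]
1.4 [ 0.     0.353 -0.11 ]
```

View pics/s3.png

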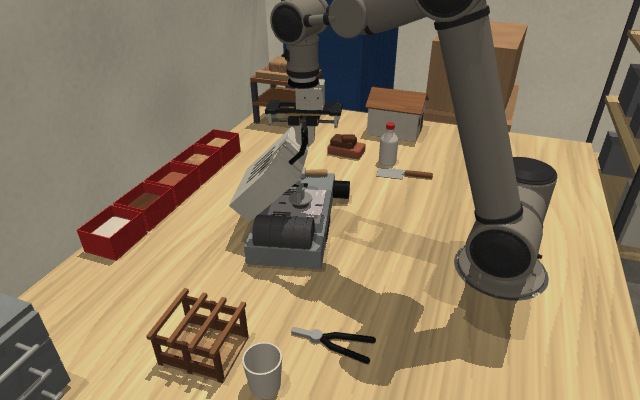

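Call:
carry_out --moves '[0,0.028,-0.018,0,0,0,0,0,0.055,-0.033,0,0,0,0,0,0.082,-0.049,0,0,0,0,0,0.11,-0.062,0,0,0,0,0,0.14,-0.074,0,0,0,0,0,0.169,-0.085,0,0,0,0,0,0.199,-0.093,0,0,0,0,0,0.229,-0.101,0,0,0,0]'

```text
time: 6.7
tool_pos: [633.7, 20.5, 322.6]
tcp_rot: [-3.133, 0.001, 1.817]
contact_force: [-0.9, -1.4, -0.4]
grip_width: 12.9
```

```bash
python3 arc.py; python3 -c "
from h import *
cv2.imwrite('pics/s4.png',capture('side')[100:300,180:420,::-1].repeat(3,0).repeat(3,1)[:600])"
```

```text
t 6.7 p [633.7  20.5 322.6] rpy [-1.795e+02  1.000e-01  1.041e+02] F [-0.9 -1.4 -0.4] M [-0.39  0.32  0.06] w 12.9 q [-0.09  0.52  1.03 -0.    1.6  -0.33]
0.4 [ 0.001 -0.397  0.288]
0.5 [ 0.001 -0.361  0.238]
0.6 [ 0.001 -0.321  0.191]
0.7 [ 0.001 -0.277  0.148]
0.8 [ 0.001 -0.228  0.109]
0.9 [ 0.001 -0.176  0.076]
1.0 [ 0.001 -0.121  0.049]
1.1 [ 0.001 -0.063  0.026]
1.2 [ 0.001 -0.004  0.01 ]
1.3 [ 0.001  0.057 -0.   ]
1.4 [ 0.001  0.119 -0.004]
```

View pics/s4.png

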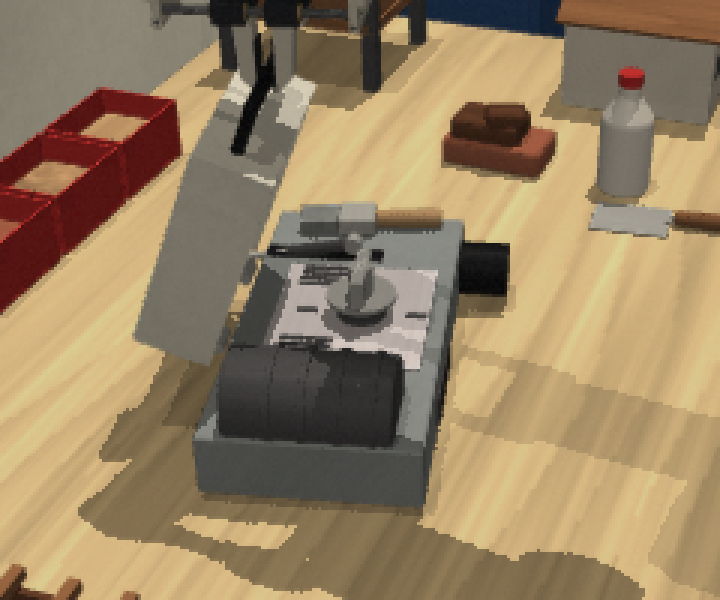

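Call:
carry_out --moves '[0,0.03,0,0,0,0,0,0,0.06,-0.001,0,0,0,0,0,0.088,-0.002,0,0,0,0,0,0.105,-0.002,0,0,0,0,0,0.105,-0.002,0,0,0,0.6,0,0.1,-0.05,0,0,0,0.7,0,0.1,-0.15,0,0,0,0.7,0,0.1,-0.2,0,0,0,0.5]'

```text
time: 7.55
tool_pos: [674.4, 30.9, 405.3]
tcp_rot: [-3.138, 0.002, 1.817]
contact_force: [0.7, -0.2, -0.2]
grip_width: 40.6
```

```bash
python3 -c "
from h import *
st()
cv2.imwrite('pics/s5.png',capture('side')[100:300,180:420,::-1].repeat(3,0).repeat(3,1)[:600])"
```

```text
t 7.55 p [674.4  30.9 405.3] rpy [-1.798e+02  1.000e-01  1.041e+02] F [ 0.7 -0.2 -0.2] M [-0.04 -0.18  0.05] w 40.6 q [-0.07  0.63  0.63 -0.    1.89 -0.31]
```

View pics/s5.png

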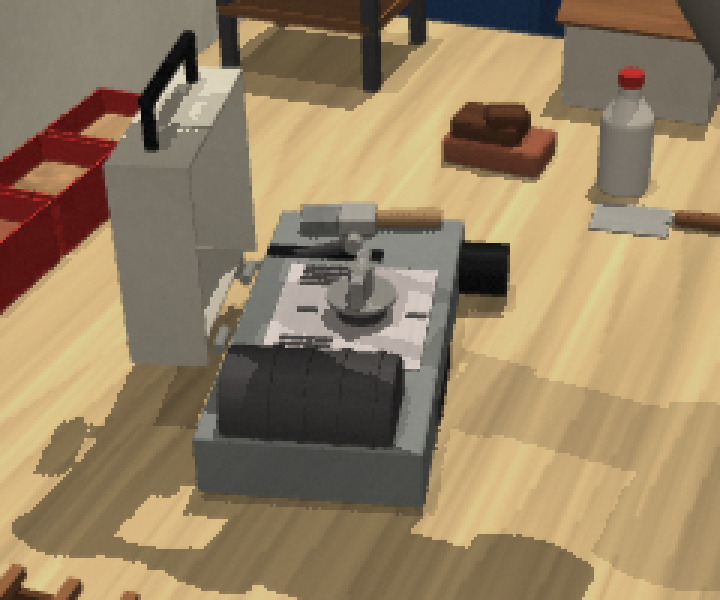

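```bash
python3 -c "
from h import *
s=w((-125,0,117));print(s);go((s[0],s[1],240),104.1)"
```

```text
[559.6784501    2.49859283 117.        ]
[ 0.0028, -0.2968,  0.4198,  0.0024,  0.0062,  0.0005]
```

Call:
carry_out --moves '[0.002,-0.11,0,0,0,0,0.4,0.002,-0.21,0.05,0,0,0,0.4,0.002,-0.27,0.15,0,0,0,0.4,0.002,-0.297,0.25,0,0.006,0,0.4,0.002,-0.297,0.35,0,0.006,0,0.4,0.002,-0.297,0.41,0,0.006,0,0.4,0.002,-0.297,0.42,0,0.006,0,0.4,0.002,-0.297,0.42,0,0.006,0,0.4]'

```text
time: 8.4
tool_pos: [559.4, 2.2, 239.6]
tcp_rot: [3.141, -0.0, 1.817]
contact_force: [-0.3, -0.3, -0.2]
grip_width: 37.0
```

```bash
python3 - <<'E'
from h import *
o=st();c=get_calibration('wrist');cv2.imwrite('pics/w6.png',capture('wrist')[:,:,::-1])
cv2.imwrite('pics/s6.png',capture('side')[100:300,180:420,::-1].repeat(3,0).repeat(3,1)[:600])
for a in [(-125,0,128),(-125-7,32,128),(-125-7,-32,128),(-118,32,128),(-118,-32,128),(-125,34,98),(-159,0,98),(-91,0,98),(-207,200,70)]: print(a,proj(w(a),'wrist',c).round(1))
E
```

```text
t 8.4 p [559.4   2.2 239.6] rpy [180.   -0.  104.1] F [-0.3 -0.3 -0.2] M [-0.04 -0.13  0.03] w 37.0 q [-0.13  0.41  1.43  0.    1.3  -0.38]
(-125, 0, 128) [312.7 202.4]
(-132, 32, 128) [304.6 167. ]
(-132, -32, 128) [305.1 235.5]
(-118, 32, 128) [320.8 166.9]
(-118, -32, 128) [320.3 235.5]
(-125, 34, 98) [312.7 159.4]
(-159, 0, 98) [278.4 193.6]
(-91, 0, 98) [346.9 193.6]
(-207, 200, 70) [220.7 -30.8]
```

View pics/w6.png

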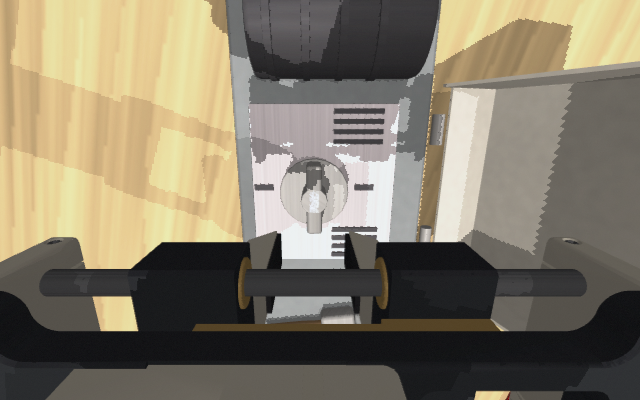

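View pics/s6.png

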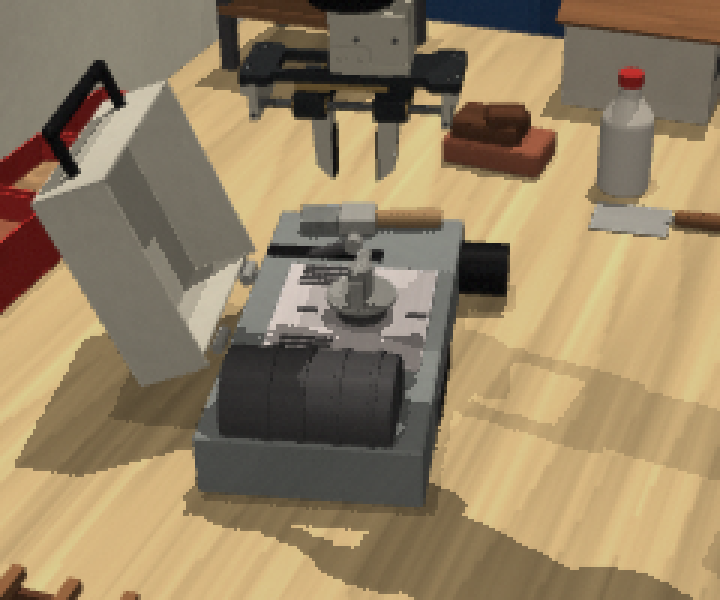

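```bash
python3 - <<'E'
import cv2
i=cv2.imread('pics/w6.png')[140:260,250:380]
cv2.imwrite('pics/w6z.png',cv2.resize(i,None,fx=5,fy=5,interpolation=cv2.INTER_CUBIC))
E
```

```text
(no output)
```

View pics/w6z.png

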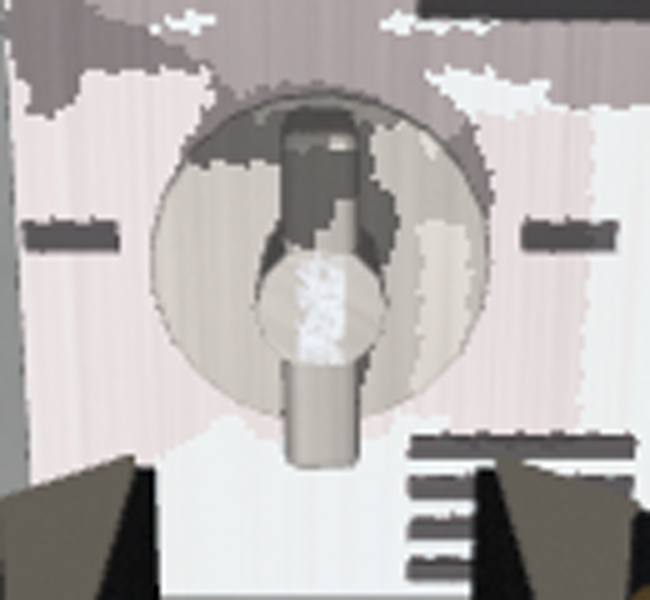

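Call:
carry_out --moves '[0,0.005,0.05,0,0,0,0.6,0,0.005,0.13,0,0,0,0.6,0,0.005,0.2,0,0,0,0.6,0,0.005,0.25,0,0,0,0.6,0,0.005,0.28,0,0,0,0.6,0,0.005,0.302,0,0,0,0.6,0,0.005,0.302,0,0,0,0.6,0,0.005,0.302,0,0,0,0.6]'

```text
time: 9.3
tool_pos: [563.6, 2.6, 121.6]
tcp_rot: [3.136, 0.002, 1.817]
contact_force: [0.2, -1.0, 0.7]
grip_width: 55.0
```

```bash
python3 - <<'E'
from h import *
o=st();c=get_calibration('wrist');cv2.imwrite('pics/w7.png',capture('wrist')[:,:,::-1])
cv2.imwrite('pics/s7.png',capture('side')[100:300,180:420,::-1].repeat(3,0).repeat(3,1)[:600])
E
```

```text
t 9.3 p [563.6   2.6 121.6] rpy [1.797e+02 1.000e-01 1.041e+02] F [ 0.2 -1.   0.7] M [ 0.01 -0.1  -0.01] w 55.0 q [-0.13  0.53  1.59  0.    1.02 -0.38]
```

View pics/w7.png

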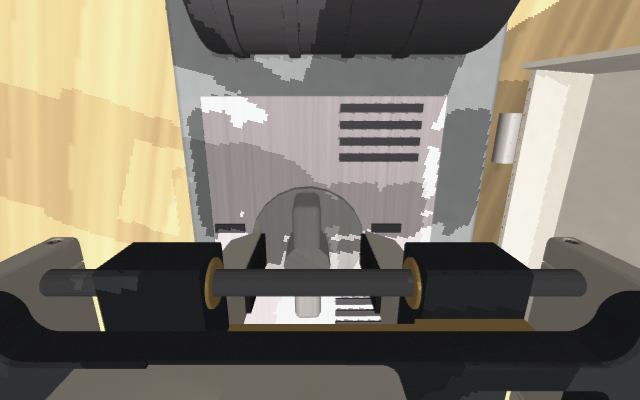

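View pics/s7.png

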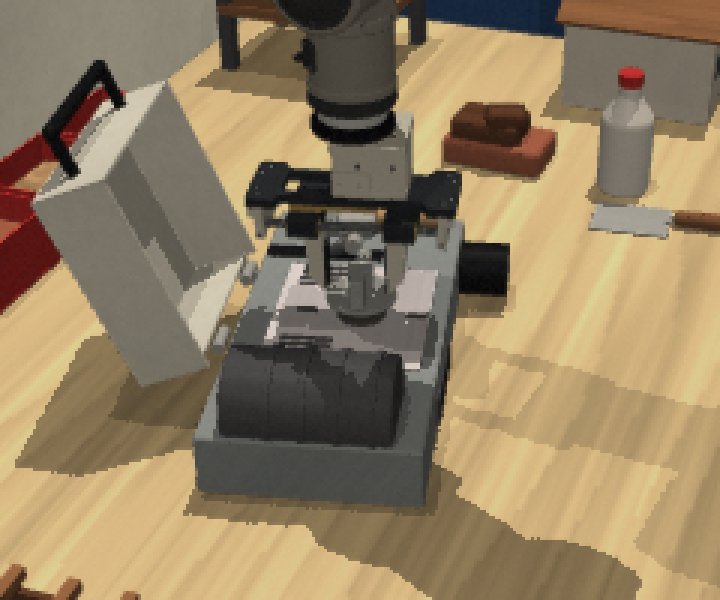

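Call:
carry_out --moves '[0,-0.006,0.009,0,0,0,0.6,0,-0.006,0.009,0,0,0,0.6,0,-0.006,0.009,0,0,0,0.6,0,-0.006,0.009,0,0,0,0.6,0,-0.006,0.009,0,0,0,0.6,0,-0.006,0.009,0,0,0,0.6,0,-0.006,0.009,0,0,0,0.6,0,-0.006,0.009,0,0,0,0.6]'

```text
time: 10.2
tool_pos: [561.3, 1.9, 118.1]
tcp_rot: [3.136, 0.002, 1.817]
contact_force: [-0.2, 0.3, -0.5]
grip_width: 55.4
```

```bash
python3 - <<'E'
from h import *
o=st()
E
```

```text
t 10.2 p [561.3   1.9 118.1] rpy [1.797e+02 1.000e-01 1.041e+02] F [-0.2  0.3 -0.5] M [-0.02 -0.02  0.02] w 55.4 q [-0.13  0.53  1.6   0.    1.01 -0.38]
```

Close on the wing.

Call:
carry_out --moves '[0,0,0,0,0,0,0.3,0,0,0,0,0,0,0.2,0,0,0,0,0,0,0,0,0,0,0,0,0,0,0,0,0,0,0,0,0,0,0,0,0,0,0,0,0,0,0,0,0,0,0,0,0,0,0,0,0,0]'

```text
time: 11.0
tool_pos: [560.7, 1.8, 118.0]
tcp_rot: [3.137, 0.002, 1.817]
contact_force: [-3.2, -0.6, 2.2]
grip_width: 13.9
```

```bash
python3 - <<'E'
from h import *
o=st();cv2.imwrite('pics/w8.png',capture('wrist')[:,:,::-1])
E
```

```text
t 11.0 p [560.7   1.8 118. ] rpy [1.797e+02 1.000e-01 1.041e+02] F [-3.2 -0.6  2.2] M [-0.26  0.61  0.01] w 13.9 q [-0.13  0.53  1.6   0.    1.01 -0.38]
```

View pics/w8.png

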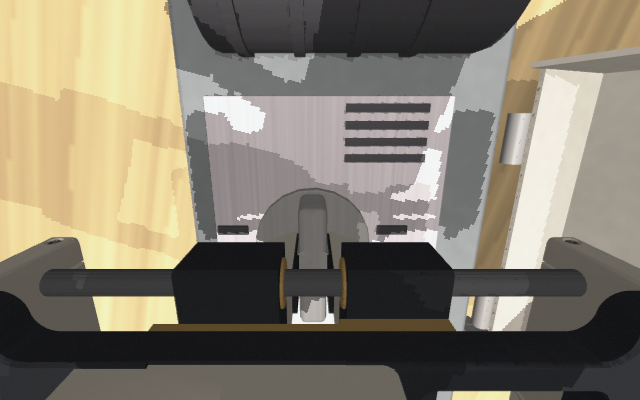

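Call:
carry_out --moves '[0,0,0.008,0,0,0,0,0,0,0.016,0,0,0,0,0,0,0.024,0,0,0,0,0,0,0.03,0,0,0,0,0,0,0.033,0,0,0,0,0,0,0.033,0,0,0,0,0,0,0.033,0,0,0,0,0,0,0.033,0,0,0,0]'

```text
time: 11.85
tool_pos: [560.8, 1.8, 105.4]
tcp_rot: [3.137, 0.002, 1.817]
contact_force: [-5.2, -0.1, 8.5]
grip_width: 13.7
```

```bash
python3 - <<'E'
from h import *
o=st()
E
```

```text
t 11.85 p [560.8   1.8 105.4] rpy [1.797e+02 1.000e-01 1.041e+02] F [-5.2 -0.1  8.5] M [-0.2   0.89  0.06] w 13.7 q [-0.13  0.55  1.61  0.    0.98 -0.38]
```

Call:
carry_out --moves '[0,-0.001,0.003,0,0,0,0,0,-0.001,0.003,0,0,0.16,0,0,-0.001,0.003,0,0,0.32,0,0,-0.001,0.003,0,0,0.48,0,0,-0.001,0.003,0,0,0.64,0,0,-0.001,0.003,0,0,0.82,0,0,-0.001,0.003,0,0,1,0,0,-0.001,0.003,0,0,1,0]'

```text
time: 12.65
tool_pos: [560.3, 1.8, 104.8]
tcp_rot: [3.137, -0.001, 1.291]
contact_force: [-4.7, 0.2, 9.2]
grip_width: 14.0
```

```bash
python3 - <<'E'
from h import *
o=st();cv2.imwrite('pics/w9.png',capture('wrist')[:,:,::-1])
E
```

```text
t 12.65 p [560.3   1.8 104.8] rpy [179.7  -0.   74. ] F [-4.7  0.2  9.2] M [-0.11  1.01 -0.01] w 14.0 q [-0.13  0.55  1.61  0.    0.98  0.15]
```

View pics/w9.png

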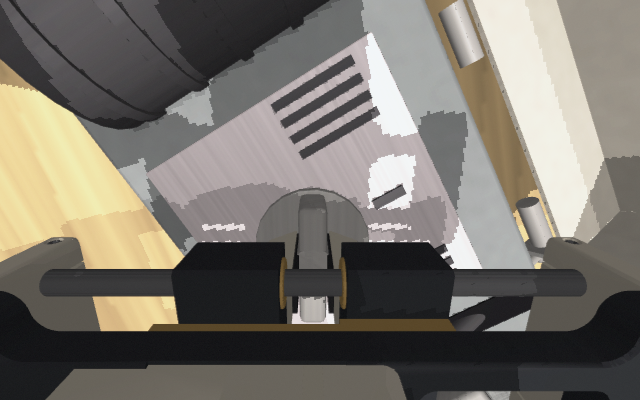

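The wing (column 313) turned with the fingers, still aligned, and the forces are low. Continue.

Call:
carry_out --moves '[0,0,0,0,0,0.15,0,0,0,0,0,0,0.3,0,0,0,0,0,0,0.45,0,0,0,0,0,0,0.6,0,0,0,0,0,0,0.75,0,0,0,0,0,0,0.9,0,0,0,0,0,0,1,0,0,0,0,0,0,1,0]'

```text
time: 13.5
tool_pos: [559.9, 2.0, 105.1]
tcp_rot: [3.138, -0.003, 0.768]
contact_force: [-6.4, -0.3, 9.5]
grip_width: 14.1
```

```bash
python3 - <<'E'
from h import *
o=st()
E
```

```text
t 13.5 p [559.9   2.  105.1] rpy [179.8  -0.2  44. ] F [-6.4 -0.3  9.5] M [-0.11  1.16 -0.05] w 14.1 q [-0.13  0.55  1.61  0.    0.98  0.67]
```

Call:
carry_out --moves '[0,0,0.001,0,0,0.15,0,0,0,0.001,0,0,0.3,0,0,0,0.001,0,0,0.45,0,0,0,0.001,0,0,0.6,0,0,0,0.001,0,0,0.75,0,0,0,0.001,0,0,0.9,0,0,0,0.001,0,0,1,0,0,0,0.001,0,0,1,0]'

```text
time: 14.3
tool_pos: [559.6, 2.4, 105.2]
tcp_rot: [3.141, -0.004, 0.243]
contact_force: [-5.1, 0.1, 9.1]
grip_width: 13.6
```

```bash
python3 - <<'E'
from h import *
o=st();cv2.imwrite('pics/w10.png',capture('wrist')[:,:,::-1])
cv2.imwrite('pics/s10.png',capture('side')[100:300,180:420,::-1].repeat(3,0).repeat(3,1)[:600])
E
```

```text
t 14.3 p [559.6   2.4 105.2] rpy [180.   -0.2  13.9] F [-5.1  0.1  9.1] M [0.09 1.2  0.02] w 13.6 q [-0.13  0.55  1.61  0.    0.98  1.19]
```

View pics/w10.png

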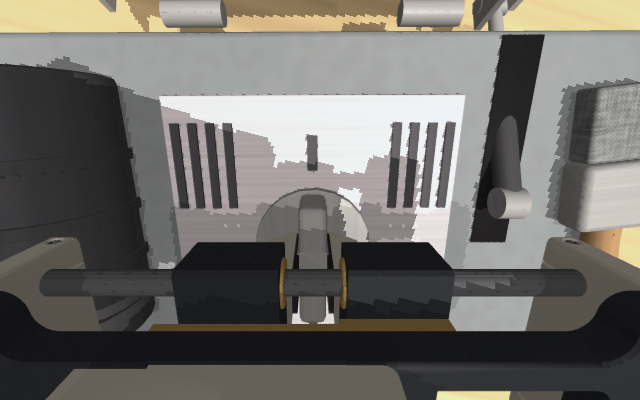

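View pics/s10.png

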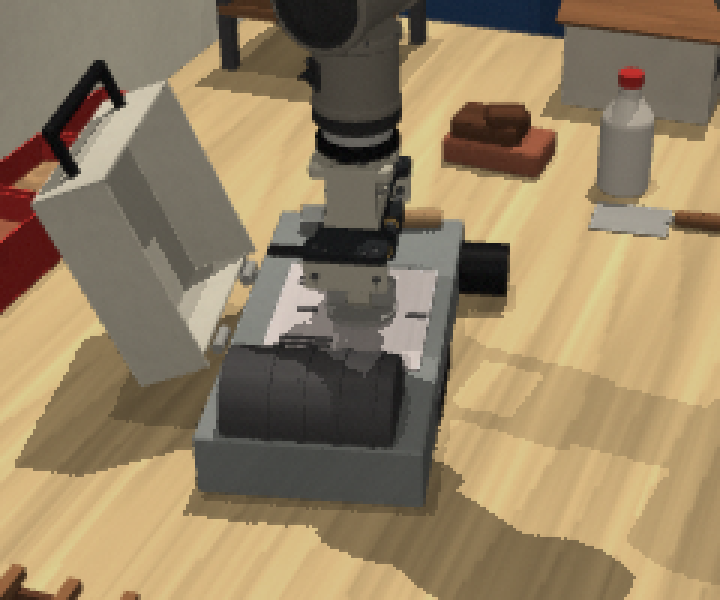

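Call:
carry_out --moves '[0,0,-0.005,0,0,0,0,0,0,-0.01,0,0,0,0,0,0,-0.012,0,0,0,0,0,0,-0.012,0,0,0,0.3,0,0,-0.012,0,0,0,0.6,0,0,-0.012,0,0,0,0.6,0,0,-0.012,0,0,0,0.6,0,0,-0.012,0,0,0,0.6]'

```text
time: 15.2
tool_pos: [559.6, 2.4, 109.8]
tcp_rot: [3.141, -0.004, 0.244]
contact_force: [0.0, -0.2, -0.3]
grip_width: 48.9
```

Call:
carry_out --moves '[0,0,-0.03,0,0,0,0.6,0,0,-0.1,0,0,0,0.6,0,0,-0.2,0,0,0,0.6,0,0,-0.3,0,0,0,0.6,0,0,-0.35,0,0,0,0.6,0,0,-0.35,0,0,0,0.6,0,0,-0.35,0,0,0,0.6,0,0,-0.35,0,0,0,0.6]'

```text
time: 16.0
tool_pos: [558.3, 2.5, 248.5]
tcp_rot: [-3.141, -0.002, 0.244]
contact_force: [0.8, 0.5, -0.3]
grip_width: 54.8
```

```bash
python3 - <<'E'
from h import *
o=st();c=get_calibration('wrist');i=capture('wrist')[:,:,::-1];cv2.imwrite('pics/w11.png',i)
cv2.imwrite('pics/s11.png',capture('side')[100:300,180:420,::-1].repeat(3,0).repeat(3,1)[:600])
for h in(122,117.5,128): print([proj(w((-125+s,0,h)),'wrist',c).round(1) for s in(32,-32)])
E
```

```text
t 16.0 p [558.3   2.5 248.5] rpy [-1.8e+02 -1.0e-01  1.4e+01] F [ 0.8  0.5 -0.3] M [-0.01 -0.02  0.01] w 54.8 q [-0.13  0.4   1.42  0.    1.32  1.19]
[array([314.1, 162. ]), array([314.1, 227.6])]
[array([314. , 161.3]), array([314.1, 225.9])]
[array([314.1, 163.1]), array([314.2, 229.9])]
```

View pics/w11.png

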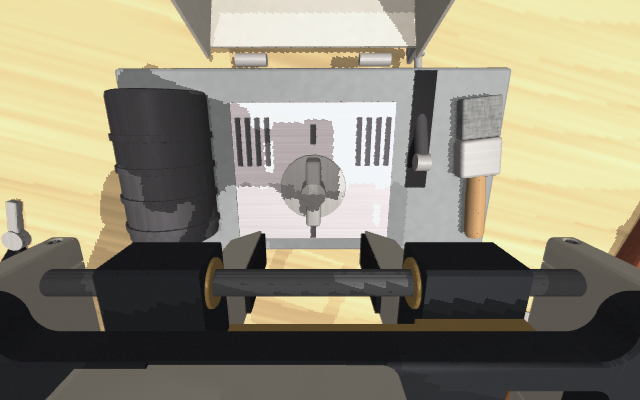

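View pics/s11.png

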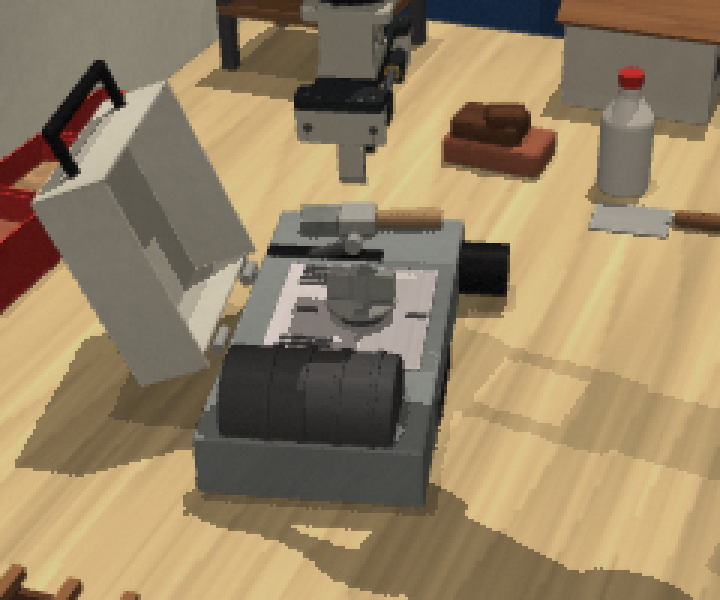

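```bash
python3 - <<'E'
from h import *
for z in(92,86,81.5): print(z,(3*(proj(w((-125,0,z)),'side')-[180,100])).round(1))
a=cv2.imread('pics/s6.png')[270:350,310:420];b=cv2.imread('pics/s11.png')[270:350,310:420]
cv2.imwrite('pics/cmp.png',cv2.resize(np.hstack([a[1::3,1::3],b[1::3,1::3]]),None,fx=10,fy=10,interpolation=cv2.INTER_NEAREST))
E
```

```text
92 [360.9 295.1]
86 [361.  300.4]
81.5 [361.2 304.3]
```

View pics/cmp.png

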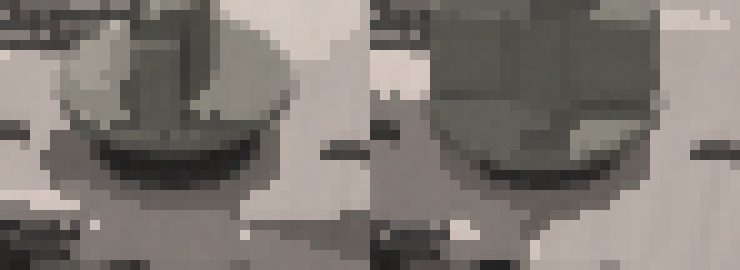

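Call:
carry_out --moves '[-0.1,0,-0.05,0,0,0,0.6,-0.2,0,-0.1,0,0,0,0.6,-0.25,0,-0.1,0,0,0,0.6,-0.25,0,-0.1,0,0,0,0.6,-0.25,0,-0.1,0,0,0,0.6,-0.25,0,-0.1,0,0,0,0.6,-0.25,0,-0.1,0,0,0,0.6,-0.25,0,-0.1,0,0,0,0.6]'

```text
time: 16.9
tool_pos: [461.8, -21.6, 287.7]
tcp_rot: [-3.141, -0.001, 0.245]
contact_force: [0.5, -0.3, 0.5]
grip_width: 55.2
```

```bash
python3 - <<'E'
from h import *
o=st();i=capture('wrist')[:,:,::-1];cv2.imwrite('pics/w12.png',i)
cv2.imwrite('pics/t12.png',capture('top')[:,:,::-1]);
E
```

```text
t 16.9 p [461.8 -21.6 287.7] rpy [-180.   -0.   14.] F [ 0.5 -0.3  0.5] M [0.08 0.01 0.  ] w 55.2 q [-0.21  0.19  1.61  0.    1.34  1.11]
```

View pics/w12.png

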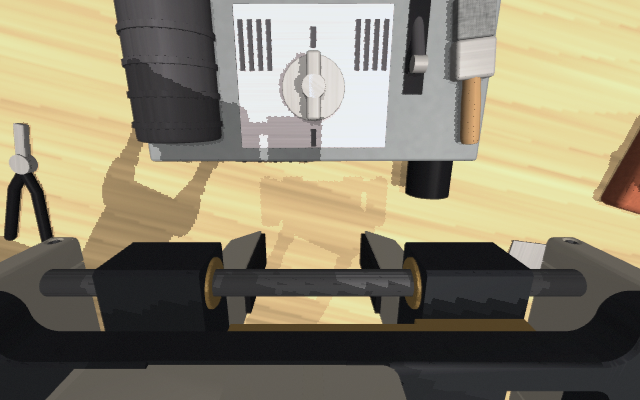

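View pics/t12.png

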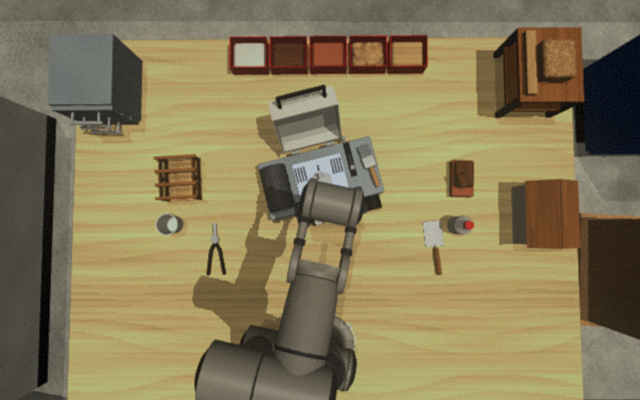

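The wing (column 313, rows 50–120) lies exactly between the two front-to-back marks. The hood is open (rows 85–150 in the top view) and the bystanders have not moved. Handing in.

```bash
python3 -c "
from plant import *
print(close_job())"
```

```text
the job is handed in; nothing more can be done
None
```

The hood is open and staying open on its own, and the cover stud is locked. I handed the job in at about 17 s of the 62 s allowed.

- **Hood:** I gripped the bar and carried it along its arc to about 1.35 rad, then let go. It swung on to its stop by itself and was still there in the last top view.
- **Stud:** I gripped the wing, pressed it down about 13 mm and turned it 90° clockwise. I eased it up about 4.5 mm, opened the fingers and backed the arm away.
- **Checks:** The wing lies exactly on the front-to-back marks. The bystanders look unmoved, and the arm is clear of everything with zero contact force within noise. The largest force I read between moves was about 20 N.
- **Less certain:** I could not read the catch directly. In the side view the stud's flange sits about 6 mm lower than when it was up, which matches the caught height and not the 10.5 mm of an uncaught stud. That is a shift of only about 1.7 pixels.
- **Misses:** The first descent onto the wing stopped about 2.5 mm off to the side and 3 mm too high. I corrected this before gripping.

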